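Lock the stud of a small-parts bin

ROBOT

A 7-joint arm with a two-finger parallel gripper is mounted at the origin on the work surface. World frame = base frame: x ahead of the robot, y to its left, z up, the work surface at z = 0. Lengths are in mm, angles in rad, forces in N, time in s.
With the tool pointing down it reaches from about 400 to 875 mm from the base axis. Payload 4.4 kg.
Tool frame: the origin (TCP) lies on the centre line of the jaws, within the pads' length; the fingertips stand ctrl.nose_length ahead of it and the grasp point (between the pads) lies 6 mm ahead of it (ctrl.nose_length is the distance from the TCP to the fingertips, in mm); z points along the fingers, y is the direction in which the jaws open and shut (so a half turn about z gives the same grasp; the last joint's range is limited). The gripper opens to 85 mm and grips with 20 to 120 N. Pads are 22 mm wide; open, the fingers measure 114 mm over their backs; the gripper's body (76 mm by 85 mm) begins 54 mm behind the grasp point. The pads swing forward as they close: fully open they stand 13 mm farther back than shut.
Start: joints at [1.241, 0.628, 0.038, 1.517, -0.027, 0.996, -0.02], TCP at [169.515, -627.521, 256.313] pointing down, gripper open.
Joint ranges: [-3.06, 3.06], [-0.37, 2.12], [-1.25, 1.32], [0.18, 2.47], [-1.1, 4.24], [0.23, 1.98], [-2.94, 2.94]. Speed limits (rad/s): [2.57, 2.57, 3.14, 3.14, 3.14, 3.14, 3.14].

INTERFACE

Orientations are given as [roll, pitch, yaw] about the fixed x, y, z axes, in that order (R = Rz(yaw) Ry(pitch) Rx(roll)).
In Python, from cell import ctrl, vision gives the robot as it stands. The module is installed in compiled form; this text tells all that it offers.
- The arm moves only by the shell command python3 -m inch 'ROWS'. ROWS is a JSON object of lists of equal length, an entry for each row: "travel": the shift along the tool's x, y, z in cm, a list of three; "twist": the turn about the tool's z in degrees; "fingers": the finger opening in cm, from 0 to 8.54. A call has exactly 10 rows; each row is the pose to reach, as a shift and turn from the pose commanded when the call began, along the tool's axes at that moment; what a row does not reach only later rows make up. A row lasts 1/12 s, in which the tool goes at most 41.7 mm and 7.16 degrees, less where a joint would pass 70% of its speed; a pose out of reach is approached as far as the arm can. A call with a gripper value outside its range is refused whole. The fingers move at their own pace and stop on an object; the grip force is fixed at half the most. Time passes only in rows, so rows that repeat a pose let the fingers close, or fill a call up. It gives the time, the measured TCP pose, the force and the opening at its end, in the units of the state.
- ctrl.read_state(): the state, without advancing time (a new reading comes with each control period).
- vision.get_image(name): name is "scene" or "top" or "wrist"; returns a dict with "frame" (400x640x3 uint8, red, green, blue), "fx", "fy", "cx", "cy" (pixels), "position" and "orientation" of the camera in the world. Camera axes: x right, y down, z forward; pixel columns grow to the right and rows downward; lengths in mm; the calibration is good to about 2 mm. A picture is of the moment at which its call begins. There is no depth.
- ctrl.finish_job(): hands the job in, once; it reports no verdict.
The state is a dict: "clock": time; "qpos": joint angles; "qd": joint speeds; "tau": joint torques, N m; "eef_pos": TCP position; "tool_rot": TCP orientation; "force": force on the tool from outside, world axes, zero at the start; "torque": the same for the moment, N m; "width": finger opening in mm.
Only numpy, scipy, OpenCV 4.12 (cv2) and the standard library are available. Lean on these libraries where they do the work, as an engineer would, in place of code of your own. Each camera call takes 0.05 s, during which the arm holds its last target.

TASK

One of the two red stock bins still has its brass cover stud standing proud. Take the yellow-handled key from its stand, set its blade in the slot, press the stud down gently and turn it about a quarter turn clockwise until it snaps into its catch and stays down flush with its ring. Then put the key back upright in its stand, leaving everything else on the counter alone.

Things in the scene. Friction and masses are not known exactly. Their poses are not given: they have to be found in the camera images.
- bin_open: the bin whose stud stands proud: a fixed red box 150 x 120 mm (x, y), 60 mm high, with a pale cover with two red patches; origin at the centre of its underside, z up. The stud's vertical axis passes through the origin. A fixed dark guard ring surrounds the stud head: inner diameter 38 mm, outer 50 mm, its top 66 mm above the origin
- stud_top (a point): centre of the top face of bin_open's brass stud head (diameter 34 mm); x along the slot, z up. Slot 24 mm long, 5 mm wide, 7 mm deep, closed at both ends. At the start the top is 72 mm above the bin's underside (6 mm above the ring) and the slot within 0.1 rad of the bin's x axis. A spring holds it up: 3 N, plus 0.35 N per mm pressed; it bottoms hard at 13.5 mm
- stud: the same stud, same frame. Pressed under 9.5 mm it jams after 14 to 66 degrees; pressed 9.5 to 13.5 mm it turns clockwise (from above) to a firm stop 62 to 114 degrees from the bin's x axis, different each time, unseen. Let up at the stop (or up to 4 degrees short) it rises into the catch, 6 mm below its start, flush with the ring; sooner it is not caught. Over 50 N of contact (0.35 N m) harms it
- key: the key, 120 g (may vary by a third), 110 mm tall, loose, standing in the stand, origin at the centre of the blade's lower end, z up. Blade 20 mm (x) x 3 mm (y), the lowest 10 mm; round shank diameter 12 mm up to 62 mm; collar diameter 44 mm from 62 to 66 mm; above that a flat yellow handle 36 mm (x) x 14 mm (y), from 66 to 110 mm
- key_stand: the key's stand: a fixed blue block 70 x 70 mm, 75 mm high, origin at the centre of its underside, with a 30 x 30 mm square hole, 68 mm deep, in the middle of its top. The key hangs in it by its collar, blade end 13 mm above the stand's underside
- bin_done: the other bin, alike, with its stud already caught, flush with the ring; leave it alone. A small loose brass sleeve stands on its cover
- coupler: brass sleeve, diameter 20 mm, 30 mm tall, standing on bin_done; leave alone
- hex_nut: large steel nut, 30 mm wide, on the counter; leave alone
- bolt: steel bolt standing on its hex head, 30 mm wide, 62 mm tall; leave alone
- washer_jar: glass jar with a red cap, diameter 64 mm, 85 mm tall; leave alone
- mug: white mug, diameter 80 mm, 92 mm tall; leave alone
- carton: cardboard carton 90 x 120 x 60 mm; leave alone
- screwdriver: screwdriver lying on the counter; leave alone

How it is judged (in metres and radians):
On the way, in this order (a step that is already met when the one before it is completed fails the run):
1. the key is lifted out of its stand (z of key in the frame of key_stand above 0.078 m), for 0.1 s.
2. the stud is pressed down with the key (z of stud_top in the frame of bin_open below 0.0635 m and contact force between key and stud above 1 N), for 0.1 s.
3. the stud, turned about a quarter turn, has come up into its catch, flush with the ring (z of stud_top in the frame of bin_open between 0.065 and 0.068 m and angle between the x axis of stud_top and the x axis of bin_open, either way round above 0.9 rad and contact force between key and stud below 0.2 N), for 0.2 s.
At the end, for the whole second after the job is handed in: the stud's top is within 2 mm of its guard ring's top (65 to 68 mm above the bin's underside) with the slot more than 52 degrees from the bin's x axis, untouched; the key hangs upright (within 7 degrees) in its stand, collar within 4 mm of the stand's top, at rest and released (z of stud_top in the frame of bin_open between 0.065 and 0.068 m and angle between the x axis of stud_top and the x axis of bin_open, either way round above 0.9 rad and horizontal distance between key and key_stand below 0.015 m and z of key in the frame of key_stand below 0.017 m and angle between key's own z axis and vertical below 0.12 rad and linear speed of key below 0.02 m/s).
It fails at once if the key bears on the bin or its stud with more than 50 N (contact force between key and bin_open above 50 N).
It fails at once if the fingers push the stud (contact force between the fingers and stud above 1 N).
It fails at once if a bystander is moved more than 15 mm (distance of any of coupler, hex_nut, bolt, washer_jar, mug, carton, screwdriver from where it was at the start of the episode above 0.015 m).
It also fails if it takes over 72 s, if anything falls off the work surface, if the arm or the gripper's body presses on something with over 40 N, if the wrist force passes 120 N, or if a joint passes its speed limit or range.

## Working session

There is one attempt and no reset: what is moved stays moved. The work goes in short steps, Python scripts to look and compute and a shell command to move; the robot and the scene stay as the last step left them, time stands still between calls to the robot, and variables do not carry over. Pictures are saved under pics/ and viewed, and the job is handed in when it is done.

```bash
mkdir -p pics; cat > h.py <<'E'
from cell import ctrl, vision
import numpy as np, cv2
from scipy.spatial.transform import Rotation as R
def shot(n,f):
    d=vision.get_image(n); cv2.imwrite(f'pics/{f}.png',cv2.cvtColor(d['frame'],cv2.COLOR_RGB2BGR))
    np.savez(f'pics/{f}.npz',**{k:np.array(v) for k,v in d.items()}); return d
def load(f): return dict(np.load(f'pics/{f}.npz'))
def rot(o):
    o=np.array(o,float)
    if o.shape==(3,3): return o
    return R.from_euler('xyz',o).as_matrix() if o.size==3 else R.from_quat(o).as_matrix()
def ray(d,u,v):
    r=rot(d['orientation'])@np.array([(u-d['cx'])/d['fx'],(v-d['cy'])/d['fy'],1]); return np.array(d['position']),r
def onz(d,u,v,z):
    p,r=ray(d,u,v); return p+r*(z-p[2])/r[2]
def proj(d,P):
    c=rot(d['orientation']).T@(np.array(P,float)-d['position']); return np.array([d['fx']*c[0]/c[2]+d['cx'],d['fy']*c[1]/c[2]+d['cy']])
E
python3 - <<'E'
from h import *
for n in ('scene','top','wrist'):
    d=shot(n,n+'0'); print(n,d['position'],d['orientation'],d['fx'],d['fy'],d['cx'],d['cy'])
s=ctrl.read_state(); print(s, ctrl.nose_length)
E
```

```text
scene [942.51578015 401.94554444 756.37932837] [-2.46084752 -0.0164627   2.38277786] 367.7065651773159 367.7065651773159 315.84850652426195 200.64847375895278
top [498.56521827  21.13956617 993.31977963] [-3.05243026 -0.01576982 -1.55991333] 364.04376461695006 364.04376461695006 317.03976378631023 196.5834969780139
wrist [ 240.69702957 -607.69502062  372.91475144] [ 2.84429364  0.0032695  -1.30652446] 287.77889046265085 287.77889046265085 321.1568454394663 200.3508814125385
{'clock': 0.15, 'qpos': array([ 1.24122767,  0.62913481,  0.0384329 ,  1.51809978, -0.0270198 ,
        0.99632933, -0.01999064]), 'qd': array([ 2.49042140e-04, -3.26882196e-03,  5.88080481e-04, -4.64511814e-03,
        4.18234167e-04,  1.83962815e-03,  7.97458535e-05]), 'tau': array([ 1.64080382e-03, -5.63806701e+01,  1.22791674e+00, -1.93653613e+01,
        1.12006639e-02,  7.31442808e-03,  2.08435023e-05]), 'eef_pos': array([ 169.40308513, -627.09329382,  255.61161227]), 'tool_rot': array([-3.14013818e+00, -1.93646515e-05,  2.63780646e-01]), 'force': array([-0.41079356, -0.80908726,  1.40471266]), 'torque': array([-0.02138987,  0.04243747,  0.02150829]), 'width': 85.18459077556653} 25.0
```

View pics/top0.png

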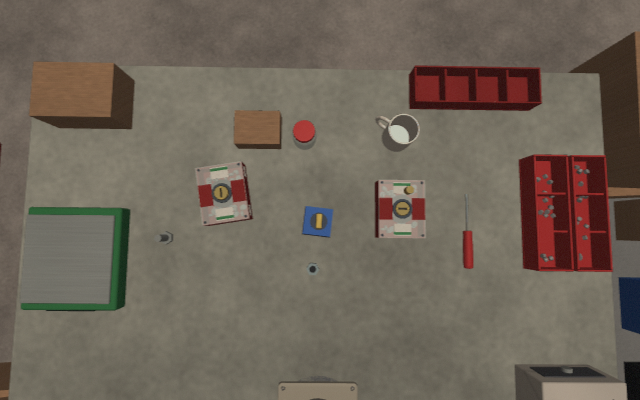

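View pics/scene0.png

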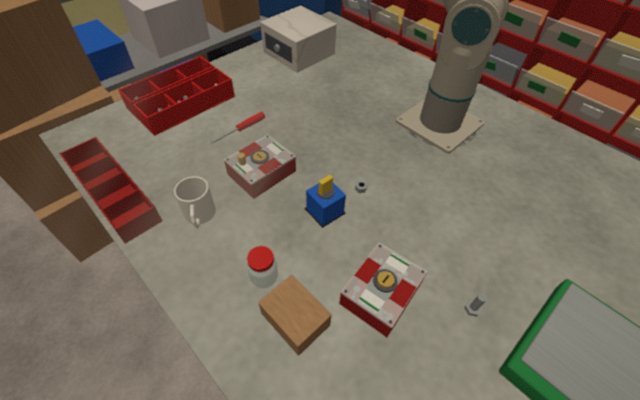

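View pics/wrist0.png

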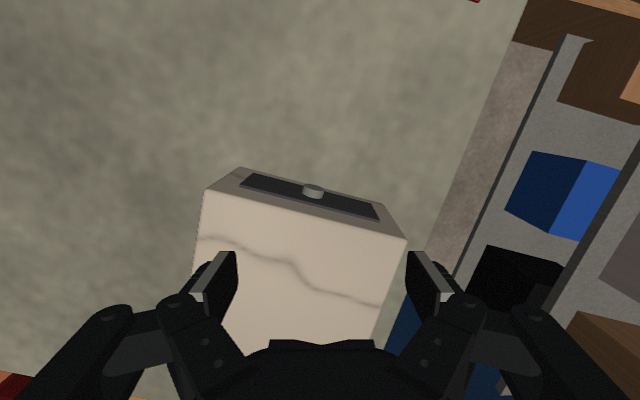

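The top view shows bin_open at (222,193), key and stand at (319,222), bin_done with its sleeve at (402,208), and the nut at (313,269). Next I'll measure coarse positions.

```bash
python3 - <<'E'
from h import *
d=load('top0'); im=cv2.cvtColor(d['frame'],cv2.COLOR_RGB2BGR)
hsv=cv2.cvtColor(im,cv2.COLOR_BGR2HSV)
m=cv2.inRange(hsv,(20,150,90),(35,255,255))
for name,lo,hi,z in (('yel',(18,130,80),(35,255,255),147-0),('blue',(100,120,60),(130,255,255),75)):
    m=cv2.inRange(hsv,lo,hi); c,_=cv2.findContours(m,0,2)
    for k in c:
        if cv2.contourArea(k)>15:
            r=cv2.minAreaRect(k); b=cv2.boxPoints(r); print(name,r)
            W=np.array([onz(d,*p,{'yel':123,'blue':75}[name])[:2] for p in b]).round(1); print(W.tolist(),W.mean(0), onz(d,*r[0],72)[:2])
crop=im[130:290,180:340]; cv2.imwrite('pics/c0.png',cv2.resize(crop,None,fx=3.7,fy=3.7,interpolation=cv2.INTER_CUBIC))
E
```

```text
yel ((318.5, 220.5), (13.0, 5.0), 90.0)
[[534.7, 10.3], [534.8, -1.7], [503.9, -2.0], [503.7, 9.9]] [519.275   4.125] [520.47649358   3.1569235 ]
blue ((317.30767822265625, 221.0384979248047), (26.667465209960938, 27.53571128845215), 7.125016689300537)
[[488.5, 43.4], [557.3, 35.7], [549.7, -31.2], [481.0, -23.1]] [519.125   6.2  ] [519.08493534   6.15488604]
```

View pics/c0.png

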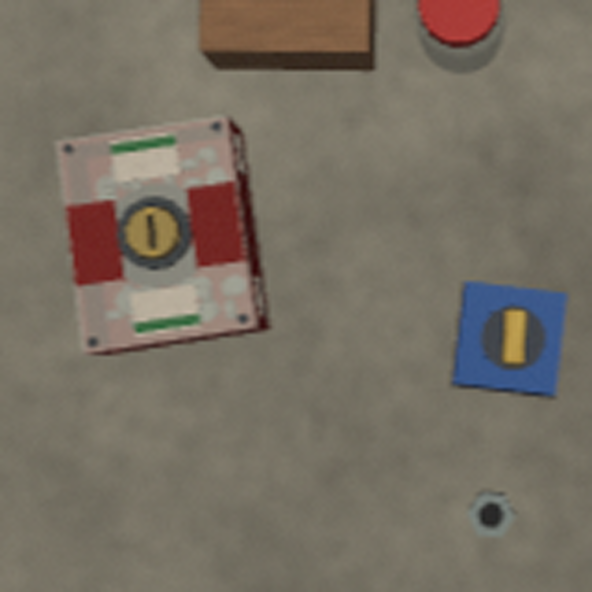

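```bash
cat >> h.py <<'E'
def need(x,y,z,yaw):
    s=ctrl.read_state(); Rm=rot(s['tool_rot']); d=Rm.T@(np.array([x,y,z])-s['eef_pos'])/10
    dy=(yaw-np.arctan2(Rm[1,0],Rm[0,0])+np.pi)%(2*np.pi)-np.pi
    print('travel cm',d.round(2),'twist deg',round(-np.degrees(dy),2),'| q7',s['qpos'][6].round(2),'t',round(s['clock'],2),'eef',s['eef_pos'].round(1),'rpy',np.array(s['tool_rot']).round(3),'F',s['force'].round(1),'w',round(s['width'],1))
E
python3 -c "
from h import *
need(500,5,260,3.05)"
```

```text
travel cm [ 48.4  -52.4   -0.36] twist deg -159.64 | q7 -0.02 t 0.15 eef [ 169.4 -627.1  255.6] rpy [-3.14  -0.     0.264] F [-0.4 -0.8  1.4] w 85.2
```

```bash
python3 -m inch '{"travel":[[2.7,-2.95,0],[5.4,-5.9,0],[8.1,-8.8,0],[10.8,-11.7,0],[13.5,-14.6,0],[16.2,-17.5,0],[18.9,-20.5,0],[21.6,-23.4,0],[24.3,-26.3,0],[27,-29.2,0]],"twist":[-7,-14,-21,-28,-35,-42,-49,-56,-63,-70],"fingers":[8.5,8.5,8.5,8.5,8.5,8.5,8.5,8.5,8.5,8.5]}'; python3 -c "
from h import *
need(500,5,260,3.05)"
```

```text
clock: 0.98
eef_pos: [354.4, -273.5, 256.4]
tool_rot: [3.141, 0.0, 1.491]
force: [0.6, -0.4, -0.4]
width: 84.8
travel cm [28.92 12.3  -0.37] twist deg -89.31 | q7 0.33 t 0.98 eef [ 354.4 -273.5  256.4] rpy [3.141 0.    1.491] F [ 0.6 -0.4 -0.4] w 84.8
```

```bash
python3 -m inch '{"travel":[[3.6,1.5,0],[7.2,3,0],[10.8,4.6,0],[14.5,6.1,0],[18,7.7,0],[21.7,9.2,0],[25,10.7,0],[28.9,12.3,0],[28.9,12.3,0],[28.9,12.3,0]],"twist":[-7,-14,-21,-28,-35,-42,-49,-56,-63,-70],"fingers":[5,5,5,5,5,5,5,5,5,5]}'; python3 -c "
from h import *
need(500,5,260,3.05)
shot('wrist','w1')"
```

```text
clock: 1.82
eef_pos: [502.1, 5.9, 256.4]
tool_rot: [3.14, 0.0, 2.719]
force: [0.1, -0.6, -0.9]
width: 49.8
travel cm [ 0.16 -0.17 -0.36] twist deg -18.95 | q7 0.66 t 1.82 eef [502.1   5.9 256.4] rpy [3.14  0.    2.719] F [ 0.1 -0.6 -0.9] w 49.8
```

View pics/w1.png

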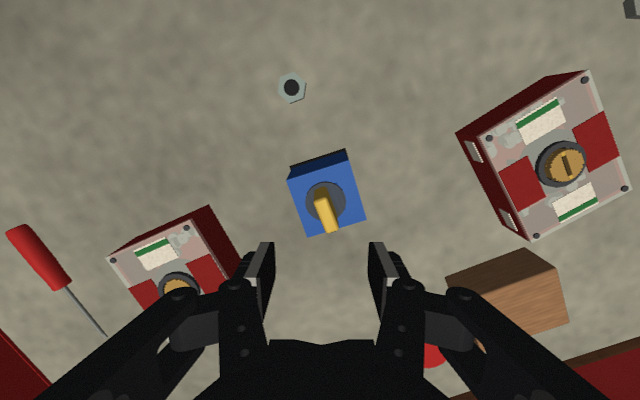

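The wrist view shows the key handle at (325,210), the stand at (326,195), and bin_open's stud at (563,164). I'll zoom in on these.

```bash
python3 - <<'E'
from h import *
d=load('w1'); im=cv2.cvtColor(d['frame'],cv2.COLOR_RGB2BGR)
a=cv2.resize(im[140:245,275:380],(600,600),interpolation=cv2.INTER_CUBIC); cv2.imwrite('pics/c1.png',a)
a=cv2.resize(im[120:210,515:615],(666,600),interpolation=cv2.INTER_CUBIC); cv2.imwrite('pics/c2.png',a)
E
```

```text
(no output)
```

View pics/c1.png

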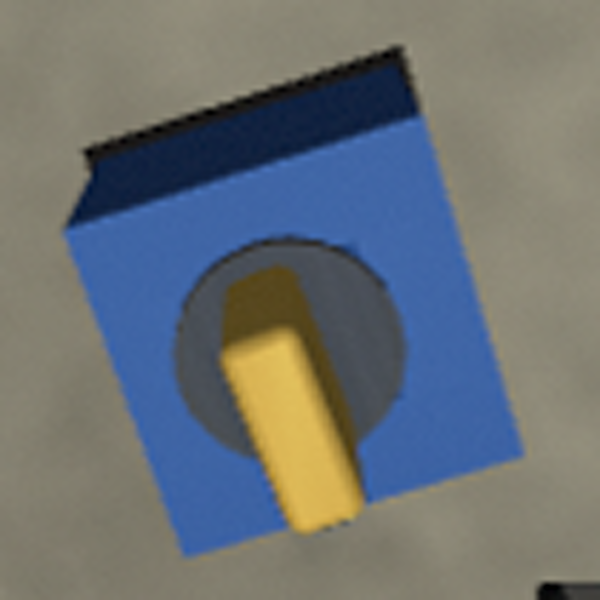

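View pics/c2.png

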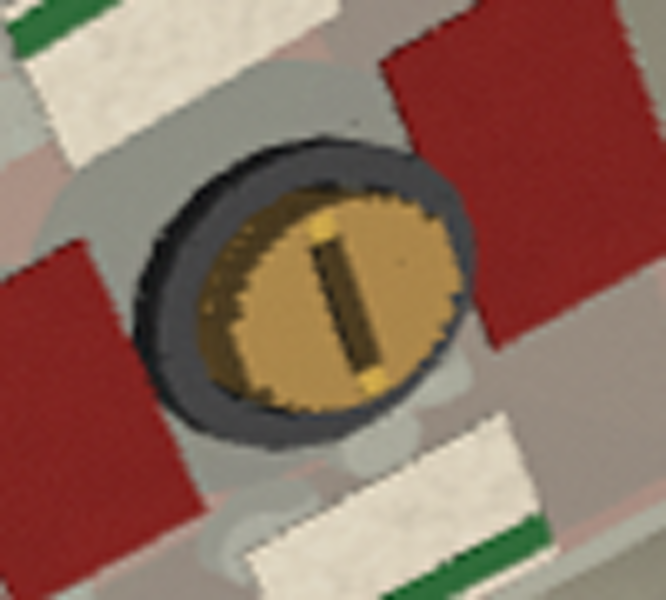

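```bash
python3 - <<'E'
from h import *
d=load('w1')
f=lambda p,z:onz(d,275+p[0]*.175,140+p[1]*.175,z)
h=np.array([f(p,123)[:2] for p in [(220,345),(292,323),(364,510),(298,535)]]);print(h.round(1).tolist(),'handle c',h.mean(0)); v=(h[0]+h[1]-h[2]-h[3]);print('yaw',np.arctan2(v[1],v[0]))
print('collar',f((290,350),79))
s=np.array([f(p,75)[:2] for p in [(65,230),(422,115),(525,457),(185,557)]]);print('stand',s.round(1).tolist(),s.mean(0)); v=(s[1]-s[0]+s[2]-s[3]);print(np.arctan2(v[1],v[0]))
g=lambda p,z:onz(d,515+p[0]*.15,120+p[1]*.15,z)
a,b=g((322,240),72),g((372,370),72);print('slot',(a+b)/2,np.arctan2(*(a-b)[[1,0]]),np.linalg.norm(a-b))
print('head c',g((352,302),72))
# bin screws/cover corners
c=np.array([onz(d,u,v,60)[:2] for u,v in [(476,138),(589,70),(632,188),(530,241)]]);print(c.round(1).tolist(),c.mean(0))
for i in range(4): w=c[(i+1)%4]-c[i];print(np.linalg.norm(w),np.arctan2(w[1],w[0]))
E
```

```text
[[500.3, -0.7], [501.7, 11.3], [535.9, 9.1], [535.5, -2.6]] handle c [518.33844916   4.29355467]
yaw 3.0826357758300187
collar [518.41396221   4.41922787  79.        ]
stand [[481.1, -24.7], [488.5, 44.1], [558.2, 36.8], [550.2, -32.3]] [519.47492672   5.96504992]
1.459823875842079
slot [589.5672575  253.04223296  72.        ] -2.999702466256355 24.687942143358296
head c [589.28317156 253.83914502  72.        ]
[[525.1, 177.9], [506.3, 299.4], [651.5, 324.1], [669.5, 204.7]] [588.11060769 251.53064196]
122.97206516342033 1.724646260086659
147.32683771412547 0.16864338452532068
120.7432890484266 -1.4217606453378946
146.79567474455447 -2.9576993851159425
```

```bash
python3 -c "
from h import *
need(518.4,4.3,110,3.083)"
```

```text
travel cm [-1.55  0.72 14.6 ] twist deg -20.7 | q7 0.67 t 1.87 eef [501.4   3.9 256. ] rpy [ 3.141e+00 -1.000e-03  2.722e+00] F [ 0.1 -0.3  0.8] w 50.0
```

```bash
python3 -m inch '{"travel":[[-0.8,0.4,1],[-1.55,0.7,4],[-1.55,0.7,6],[-1.55,0.7,6],[-1.55,0.7,8],[-1.55,0.7,10],[-1.55,0.7,12],[-1.55,0.7,13.5],[-1.55,0.7,14.2],[-1.55,0.7,14.5]],"twist":[-7,-14,-20.7,-20.7,-20.7,-20.7,-20.7,-20.7,-20.7,-20.7],"fingers":[5,5,5,5,5,5,5,5,5,5]}'; python3 -c "
from h import *
need(518.4,4.3,110,3.083)
shot('wrist','w2')"
```

```text
clock: 2.7
eef_pos: [518.0, 1.7, 111.2]
tool_rot: [-3.141, -0.001, 3.065]
force: [-0.5, 0.4, 0.1]
width: 49.9
travel cm [-0.02  0.26  0.12] twist deg -1.04 | q7 0.76 t 2.7 eef [518.    1.7 111.2] rpy [-3.141e+00 -1.000e-03  3.065e+00] F [-0.5  0.4  0.1] w 49.9
```

View pics/w2.png

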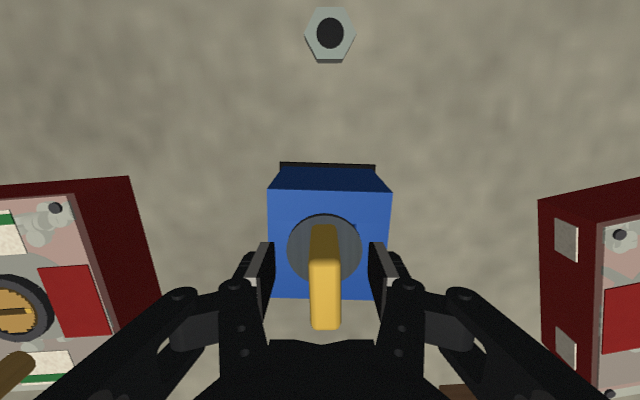

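The key handle at (325,290) lies between the pads (272 and 369), about 2.5 mm off centre. I'll correct for that and close.

```bash
python3 -m inch '{"travel":[[0,0.25,0.1],[0,0.25,0.1],[0,0.25,0.1],[0,0.25,0.1],[0,0.25,0.1],[0,0.25,0.1],[0,0.25,0.1],[0,0.25,0.1],[0,0.25,0.1],[0,0.25,0.1]],"twist":[-1,-1,-1,-1,-1,-1,-1,-1,-1,-1],"fingers":[5,5,5,1,1,1,1,1,1,1]}'; python3 -c "
from h import *
need(518.4,4.3,110,3.083)
shot('wrist','w3')"
```

```text
clock: 3.58
eef_pos: [518.6, 4.5, 110.7]
tool_rot: [-3.141, 0.001, 3.086]
force: [-1.4, -0.3, 5.2]
width: 13.5
travel cm [ 0.02 -0.02  0.07] twist deg 0.16 | q7 0.77 t 3.58 eef [518.6   4.5 110.7] rpy [-3.141e+00  1.000e-03  3.086e+00] F [-1.4 -0.3  5.2] w 13.5
```

View pics/w3.png

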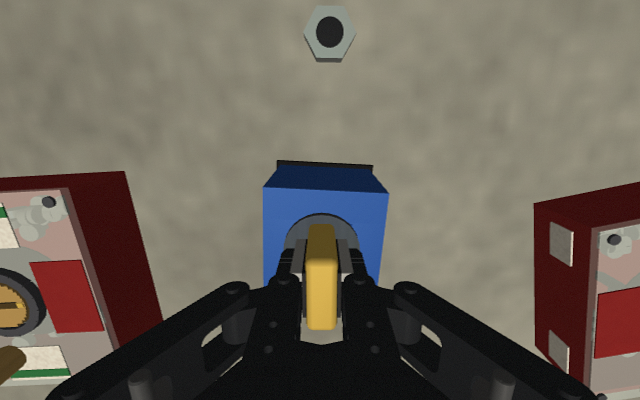

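Gripped, width 13.5 mm. Now lifting.

```bash
python3 -m inch '{"travel":[[0,0,-0.5],[0,0,-1.5],[0,0,-3],[0,0,-5],[0,0,-7],[0,0,-9],[0,0,-10.5],[0,0,-11],[0,0,-11],[0,0,-11]],"twist":[0,0,0,0,0,0,0,0,0,0],"fingers":[1,1,1,1,1,1,1,1,1,1]}'; python3 -c "
from h import *
need(589.3,253.5,200,3.284)
shot('wrist','w4');shot('scene','s4')"
```

```text
clock: 4.47
eef_pos: [518.1, 4.3, 220.1]
tool_rot: [-3.141, -0.0, 3.086]
force: [0.4, 0.6, -1.7]
width: 13.3
travel cm [-5.72 25.28  2.  ] twist deg -11.36 | q7 0.92 t 4.47 eef [518.1   4.3 220.1] rpy [-3.141 -0.     3.086] F [ 0.4  0.6 -1.7] w 13.3
```

View pics/w4.png

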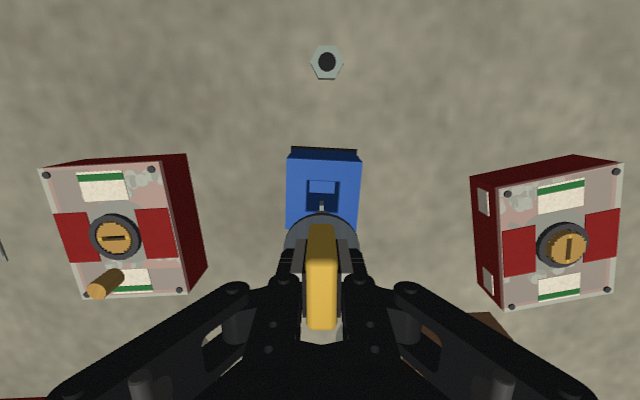

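View pics/s4.png

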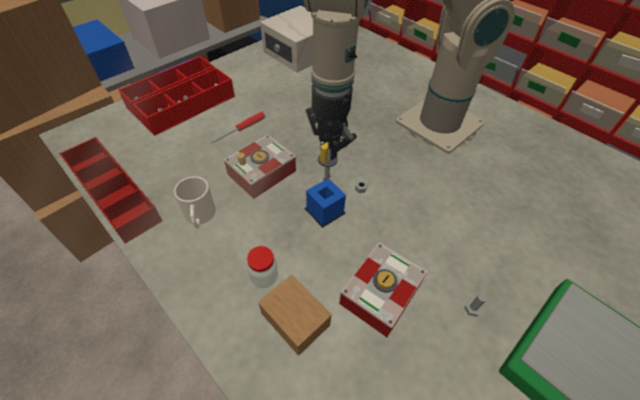

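```bash
python3 - <<'E'
from h import *
d=load('w4'); im=cv2.cvtColor(d['frame'],cv2.COLOR_RGB2BGR)
cv2.imwrite('pics/c3.png',cv2.resize(im[210:280,525:605],(640,560),interpolation=cv2.INTER_CUBIC))
cv2.imwrite('pics/c4.png',cv2.resize(im[170:340,270:374],(367,600),interpolation=cv2.INTER_CUBIC))
d=load('s4'); im=cv2.cvtColor(d['frame'],cv2.COLOR_RGB2BGR)
cv2.imwrite('pics/c5.png',cv2.resize(im[110:220,270:390],(655,600),interpolation=cv2.INTER_CUBIC))
E
```

```text
(no output)
```

View pics/c3.png

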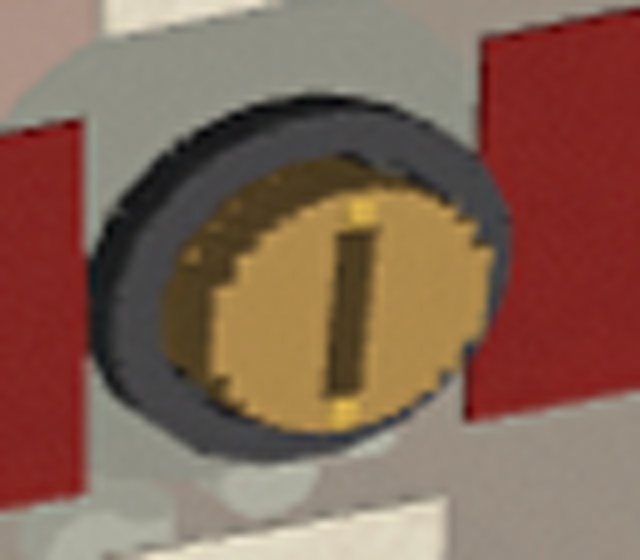

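View pics/c4.png

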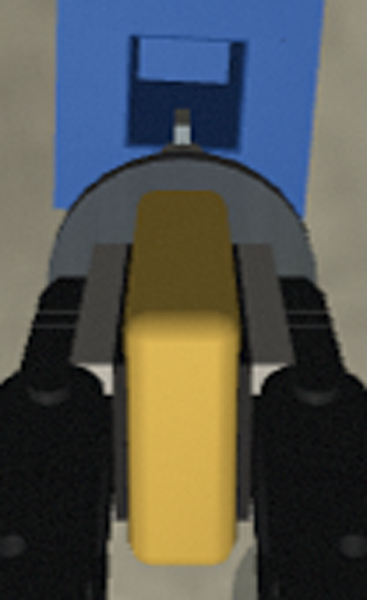

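View pics/c5.png

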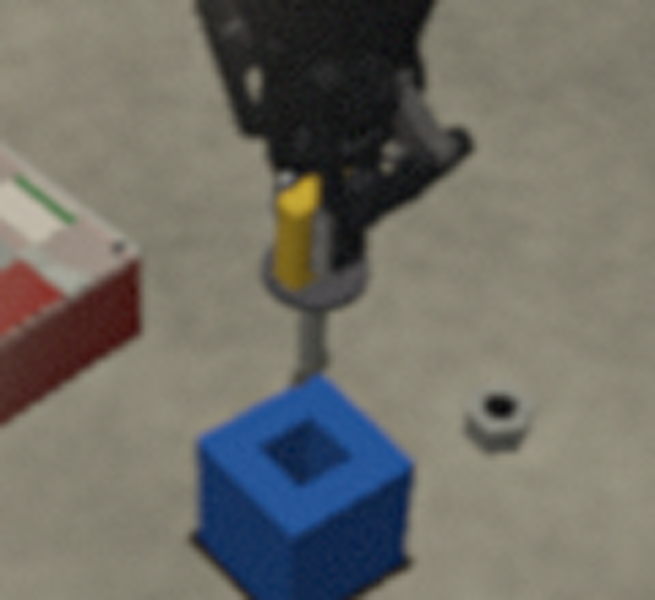

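```bash
python3 - <<'E'
from h import *
d=load('w4'); T=np.array([518.1,4.3,220.1]); Rm=rot([np.pi,0,3.086])
f=lambda p,z:onz(d,270+p[0]*.2834,170+p[1]*.2833,z)
tl=lambda P:Rm.T@(P-T)
h=np.array([tl(f(p,123+109.4)) for p in [(126,315),(240,315),(234,562),(132,562)]]);print(h.round(1).tolist(),h.mean(0).round(2))
for P in ([10,0,97.7],[10,-1.5,97.7],[10,1.5,97.7],[10,0,87.7],[22,0,35.7],[0,-22,35.7],[0,22,35.7]):
    print(P,(proj(d,T+Rm@np.array(P))-[270,170])/.2833)
g=lambda p,z:onz(d,525+p[0]*.125,210+p[1]*.125,z)
a,b=g((360,235),72),g((343,392),72);print('slot',(a+b)/2,np.arctan2(*(a-b)[[1,0]]),np.linalg.norm(a-b)); print('head',g((353,308),72))
E
```

```text
[[18.4, -6.1, -12.3], [18.4, 7.0, -12.3], [-16.2, 6.9, -12.3], [-16.2, -5.9, -12.3]] [  1.1    0.47 -12.3 ]
[10, 0, 97.7] [179.25936797 106.62375833]
[10, -1.5, 97.7] [172.48462516 106.62456733]
[10, 1.5, 97.7] [186.034006   106.62294933]
[10, 0, 87.7] [179.25491485 120.36849815]
[22, 0, 35.7] [179.21109151 147.89611449]
[0, -22, 35.7] [ 46.60973747 273.21400112]
[0, 22, 35.7] [311.81688948 273.13190677]
slot [589.71385483 253.47081325  72.        ] -3.0448961110160195 22.30276040957307
head [588.8214559  253.49864014  72.        ]
```

```bash
python3 -c "
from h import *
need(635,258,200,3.262)"
```

```text
travel cm [-10.31  25.98   1.91] twist deg -10.09 | q7 0.92 t 4.57 eef [517.7   4.3 219.4] rpy [-3.141e+00 -2.000e-03  3.086e+00] F [ 0.1  0.1 -1.3] w 13.7
```

```bash
python3 -m inch '{"travel":[[-1.3,3.2,0],[-2.6,6.5,0],[-3.9,9.7,0],[-5.2,13,0.5],[-6.5,16.2,1],[-7.7,19.5,1.5],[-9,22.7,1.9],[-10.3,26,1.9],[-10.3,26,1.9],[-10.3,26,1.9]],"twist":[-1,-2,-4,-6,-8,-10,-10,-10,-10,-10],"fingers":[1,1,1,1,1,1,1,1,1,1]}'; python3 - <<'E'
from h import *
d=shot('wrist','w5'); need(589,253,200,3.262)
E
```

```text
clock: 5.4
eef_pos: [634.4, 261.5, 199.4]
tool_rot: [3.14, -0.003, -3.019]
force: [-0.1, -0.9, -1.8]
width: 13.3
travel cm [ 4.61 -0.04 -0.04] twist deg 0.02 | q7 0.8 t 5.45 eef [634.7 258.9 199.5] rpy [-3.141e+00 -3.000e-03 -3.021e+00] F [ 0.  -0.4 -1. ] w 13.7
```

View pics/w5.png

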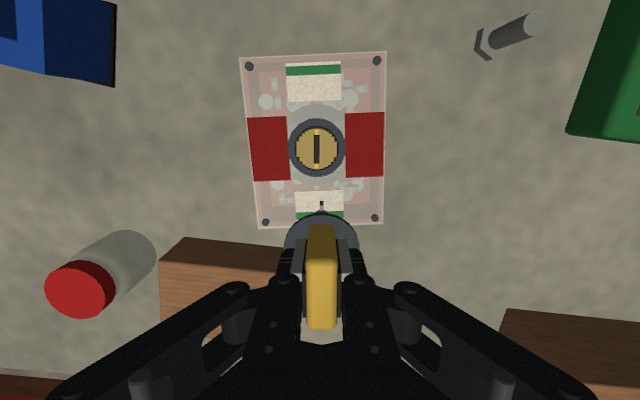

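```bash
python3 - <<'E'
from h import *
d=shot('wrist','w6'); need(589,253,200,3.262)
im=cv2.cvtColor(d['frame'],cv2.COLOR_RGB2BGR)
cv2.imwrite('pics/c6.png',cv2.resize(im[110:230,280:360],(400,600),interpolation=cv2.INTER_CUBIC))
E
```

```text
travel cm [ 4.62  0.1  -0.01] twist deg -0.07 | q7 0.8 t 5.5 eef [635.  257.5 199.8] rpy [-3.140e+00 -2.000e-03 -3.022e+00] F [ 0.3 -0.7 -1.3] w 13.3
```

View pics/c6.png

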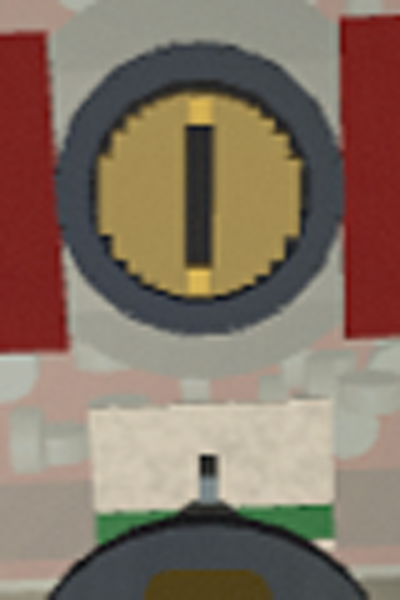

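```bash
python3 - <<'E'
from h import *
d=load('w6'); T=np.array([635,257.5,199.8]); yaw=-3.0205; Rm=rot([np.pi,0,yaw])
print('cam in tool',Rm.T@(d['position']-T)); d4=load('w4');print(rot([np.pi,0,3.086]).T@(d4['position']-[518.1,4.3,220.1]))
g=lambda p,z:onz(d,280+p[0]*.2,110+p[1]*.2,z)
t=lambda P:(Rm.T@(P-T)).round(2)
a,b=g((200,124),72),g((199.5,268),72); v=Rm.T@(a-b)
print('slot',t((a+b)/2),np.degrees(np.arctan2(v[1],v[0])),np.linalg.norm(v)); print('head',t(g((200,195),72)), 'ring',t(g((201,188),66)))
a,b=g((200,92),72),g((199.5,298),72);v=Rm.T@(a-b);print(np.linalg.norm(v),t((a+b)/2))
print('tip edge',t(g((208,455),102.1)), 'cmd proj',proj(d,T+Rm@[10,0,97.7]))
im=d['frame'];hsv=cv2.cvtColor(im,cv2.COLOR_RGB2HSV)
m=cv2.inRange(hsv,(18,120,150),(35,255,255)); m[:200]=0
c=max(cv2.findContours(m,0,2)[0],key=cv2.contourArea);x,y,w,h=cv2.boundingRect(c);print(x,y,w,h)
zt=T[2]+12.3
for p in [(x,y),(x+w,y),(x,y+h),(x+w,y+h)]:print(t(onz(d,*p,zt)))
E
```

```text
cam in tool [  75.32514885    1.79053115 -117.34960643]
[ 7.55361089e+01  3.04215384e-02 -1.17453350e+02]
slot [ 46.06   0.92 127.8 ] 0.25832453031065783 24.12264077667977
head [ 46.4    0.96 127.8 ] ring [ 46.89   1.12 133.8 ]
34.502309627215524 [ 46.04   0.92 127.8 ]
tip edge [ 9.67  2.28 97.7 ] cmd proj [318.68414332 200.60127594]
307 262 29 68
[ 17.24  -3.91 -12.3 ]
[ 17.24   7.92 -12.3 ]
[-16.31  -4.38 -12.3 ]
[-16.32   8.43 -12.3 ]
```

```bash
python3 -m inch '{"travel":[[1.5,0,0],[3,-0.1,0.3],[4.2,-0.13,0.8],[4.6,-0.13,1.4],[4.6,-0.13,1.9],[4.6,-0.13,2.3],[4.6,-0.13,2.4],[4.6,-0.13,2.4],[4.6,-0.13,2.4],[4.6,-0.13,2.4]],"twist":[0,0,0,0.3,0.3,0.3,0.3,0.3,0.3,0.3],"fingers":[1,1,1,1,1,1,1,1,1,1]}'; python3 - <<'E'
from h import *
need(589,253,172,3.262)
d=shot('wrist','w7'); need(589,253,172,3.262)
im=cv2.cvtColor(d['frame'],cv2.COLOR_RGB2BGR)
cv2.imwrite('pics/c7.png',cv2.resize(im[150:240,275:365],(600,600),interpolation=cv2.INTER_CUBIC))
E
```

```text
clock: 6.33
eef_pos: [590.6, 251.9, 177.5]
tool_rot: [3.141, 0.0, -3.028]
force: [0.0, -0.9, -1.9]
width: 13.4
travel cm [0.15 0.12 0.55] twist deg -0.4 | q7 0.72 t 6.33 eef [590.6 251.9 177.5] rpy [ 3.141  0.    -3.028] F [ 0.  -0.9 -1.9] w 13.4
travel cm [0.14 0.12 0.55] twist deg -0.39 | q7 0.72 t 6.38 eef [590.5 252.  177.5] rpy [ 3.141e+00  1.000e-03 -3.028e+00] F [-0.   0.  -0.8] w 13.5
```

View pics/c7.png

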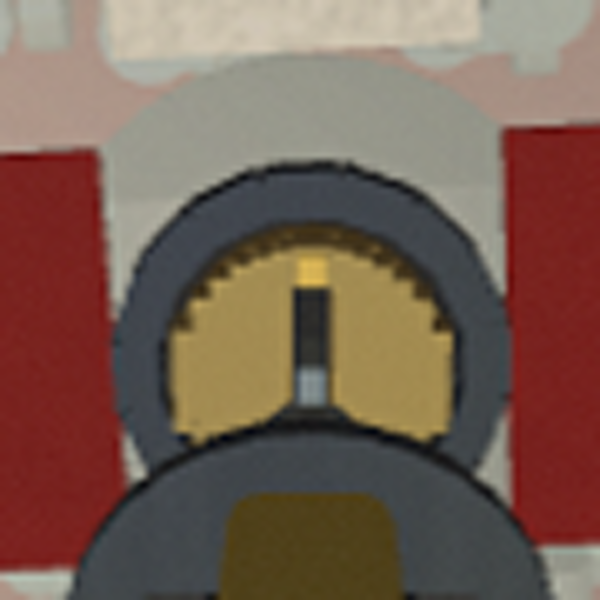

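```bash
python3 - <<'E'
from h import *
d=load('w7'); T=np.array([590.5,252,177.5]); Rm=rot([np.pi,0,-3.0265])
t=lambda P:(Rm.T@(P-T)).round(2)
g=lambda c,r,z:t(onz(d,275+c*.15,150+r*.15,z))
print('cam',Rm.T@(d['position']-T))
print('slot end',g(312,287,72),'blade col',g(313,368,79.8), 'slot near blade',g(312,400,72),'head left/right',g(164,360,72),g(460,360,72),'ring',g(112,350,66),g(511,350,66), 'head near edge',g(313,248,72))
print((proj(d,T+Rm@[10,0,97.7])-[275,150])/.15)
E
```

```text
cam [ 7.54860498e+01  1.03608056e-01 -1.17343785e+02]
slot end [ 13.34   0.98 105.5 ] blade col [ 5.61  1.06 97.7 ] slot near blade [ -1.05   0.97 105.5 ] head left/right [  4.14 -17.08 105.5 ] [  4.07  19.02 105.5 ] ring [  3.54 -24.01 111.5 ] [  3.45  25.88 111.5 ] head near edge [ 18.19   1.1  105.5 ]
[303.95450805 332.40243327]
```

```bash
python3 -m inch '{"travel":[[0.08,0,0],[0.08,0,0.2],[0.08,0,0.4],[0.08,0,0.6],[0.08,0,0.8],[0.08,0,0.9],[0.08,0,1.0],[0.08,0,1.1],[0.08,0,1.2],[0.08,0,1.2]],"twist":[0,0,0,0,0,0,0,0,0,0],"fingers":[1,1,1,1,1,1,1,1,1,1]}'; python3 - <<'E'
from h import *
d=shot('wrist','w8')
for i in range(3): need(589,253,151,3.262); vision.get_image('top')
im=cv2.cvtColor(d['frame'],cv2.COLOR_RGB2BGR)
cv2.imwrite('pics/c8.png',cv2.resize(im[150:240,275:365],(600,600),interpolation=cv2.INTER_CUBIC))
E
```

```text
clock: 7.22
eef_pos: [589.3, 251.5, 165.1]
tool_rot: [-3.141, -0.0, -3.028]
force: [-0.4, -0.1, -1.2]
width: 13.5
travel cm [0.02 0.15 1.42] twist deg -0.39 | q7 0.71 t 7.27 eef [589.3 251.6 165.2] rpy [-3.142 -0.    -3.028] F [-0.5 -0.2 -1.8] w 13.7
travel cm [0.02 0.14 1.43] twist deg -0.39 | q7 0.71 t 7.32 eef [589.4 251.6 165.3] rpy [-3.142 -0.    -3.028] F [-0.1 -0.2 -1. ] w 13.5
travel cm [0.03 0.14 1.44] twist deg -0.39 | q7 0.71 t 7.37 eef [589.4 251.6 165.4] rpy [ 3.142  0.    -3.028] F [-0.1  0.  -0.2] w 13.3
```

View pics/c8.png

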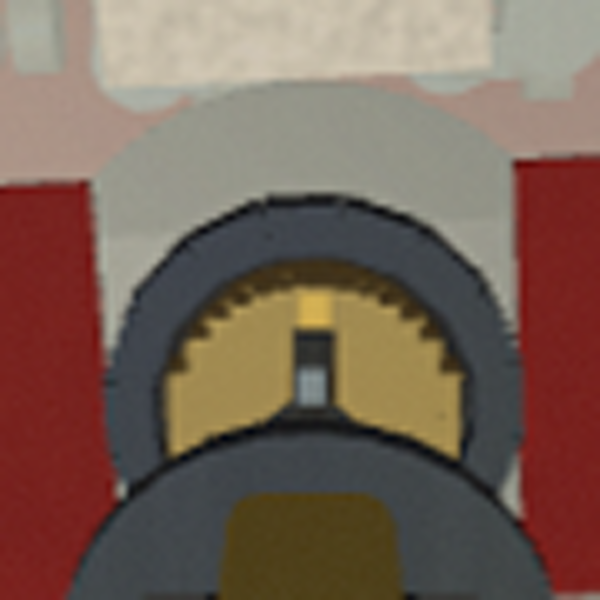

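The blade sits in the slot with clearance on both sides and no force. Now pressing down gently.

```bash
python3 -m inch '{"travel":[[0,0,0.15],[0,0,0.3],[0,0,0.45],[0,0,0.6],[0,0,0.75],[0,0,0.9],[0,0,1.05],[0,0,1.2],[0,0,1.3],[0,0,1.3]],"twist":[0,0,0,0,0,0,0,0,0,0],"fingers":[1,1,1,1,1,1,1,1,1,1]}'; python3 - <<'E'
from h import *
d=shot('wrist','w9')
for i in range(4): need(589,253,151,3.262); vision.get_image('top')
im=cv2.cvtColor(d['frame'],cv2.COLOR_RGB2BGR)
cv2.imwrite('pics/c9.png',cv2.resize(im[150:240,275:365],(600,600),interpolation=cv2.INTER_CUBIC))
E
```

```text
clock: 8.25
eef_pos: [589.6, 251.7, 152.5]
tool_rot: [3.141, 0.001, -3.028]
force: [0.1, -1.4, 6.5]
width: 13.4
travel cm [0.04 0.13 0.16] twist deg -0.38 | q7 0.7 t 8.3 eef [589.6 251.7 152.6] rpy [ 3.141e+00  1.000e-03 -3.028e+00] F [-0.3 -0.8  5.8] w 13.3
travel cm [0.04 0.13 0.16] twist deg -0.39 | q7 0.7 t 8.35 eef [589.6 251.7 152.6] rpy [ 3.141e+00  1.000e-03 -3.028e+00] F [-1.1 -0.3  6.3] w 13.3
travel cm [0.04 0.13 0.17] twist deg -0.39 | q7 0.7 t 8.4 eef [589.6 251.7 152.7] rpy [ 3.141e+00  1.000e-03 -3.028e+00] F [-0.5 -0.1  5.7] w 13.2
travel cm [0.04 0.13 0.17] twist deg -0.39 | q7 0.7 t 8.45 eef [589.5 251.7 152.7] rpy [ 3.141e+00  1.000e-03 -3.028e+00] F [-0.3 -1.5  6.2] w 13.2
```

View pics/c9.png

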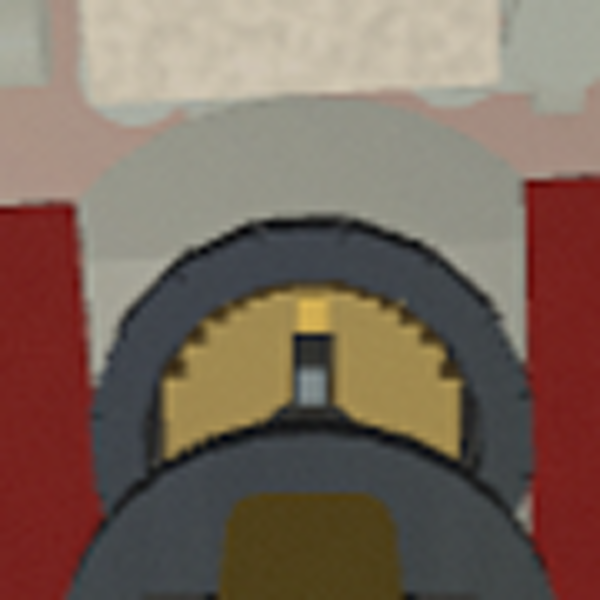

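```bash
python3 - <<'E'
from h import *
from scipy.optimize import brentq
Rm=rot([np.pi,0,-3.028])
d8,d9=load('w8'),load('w9')
wx=lambda d,c,r,z:onz(d,275+c*.15,150+r*.15,z)
for r8,r9 in ((330,334),(330,336),(288,296),(287,294)):
    x=wx(d8,313,r8,72)
    print((brentq(lambda z:(wx(d9,313,r9,z)-x)@Rm[:,0],30,90)))
E
```

```text
62.07321604689703
62.84594450948042
63.9202971395259
63.51838313499482
```

```bash
python3 -m inch '{"travel":[[0,0,0.03],[0,0,0.06],[0,0,0.09],[0,0,0.12],[0,0,0.15],[0,0,0.15],[0,0,0.15],[0,0,0.15],[0,0,0.15],[0,0,0.15]],"twist":[0,0,0,0,0,0,0,0,0,0],"fingers":[1,1,1,1,1,1,1,1,1,1]}'; python3 - <<'E'
from h import *
F=[]
for i in range(5):
    s=ctrl.read_state();F.append(list(s['force'])+[s['eef_pos'][2]]); vision.get_image('top')
print(np.mean(F,0).round(2)); print(ctrl.read_state()['torque'])
E
```

```text
clock: 9.33
eef_pos: [589.6, 251.8, 151.3]
tool_rot: [3.141, 0.001, -3.028]
force: [-0.6, -0.6, 5.1]
width: 13.3
[ -0.76  -0.72   5.55 151.29]
[-0.22016612  0.17782039 -0.00477665]
```

Pressed about 11 mm. Now turning clockwise (+twist), starting inside the known free range.

```bash
cat > q.py <<'E'
from h import *
F=[]
for i in range(3):
    s=ctrl.read_state();F.append(list(s['force'])+list(s['torque'])+list(s['eef_pos'])); vision.get_image('top')
m=np.mean(F,0); print('F',m[:3].round(2),'tau',m[3:6].round(3),'eef',m[6:].round(1),'yaw deg',np.degrees(s['tool_rot'][2]).round(2),'w',s['width'].round(1),'q7',s['qpos'][6].round(2))
E
python3 -m inch '{"travel":[[0,0,0],[0,0,0],[0,0,0],[0,0,0],[0,0,0],[0,0,0],[0,0,0],[0,0,0],[0,0,0],[0,0,0]],"twist":[3,7,12,17,22,27,32,36,39,40],"fingers":[1,1,1,1,1,1,1,1,1,1]}'; python3 q.py
```

```text
clock: 10.42
eef_pos: [589.9, 252.1, 151.5]
tool_rot: [3.14, 0.001, 2.555]
force: [-0.6, -0.7, 5.8]
width: 13.3Traceback (most recent call last):
  File "q.py", line 5, in <module>
    m=np.mean(F,0); print('F',m[:3].round(2),'tau',m[3:6].round(3),'eef',m[6:].round(1),'yaw deg',np.degrees(s['tool_rot'][2]).round(2),'w',s['width'].round(1),'q7',s['qpos'][6].round(2))
                                                                                                                                            ^^^^^^^^^^^^^^^^
AttributeError: 'float' object has no attribute 'round'
```

```bash
sed -i "s/np.degrees(s\['tool_rot'\]\[2\]).round(2)/round(float(np.degrees(s['tool_rot'][2])),2)/; s/s\['width'\].round(1)/round(float(s['width']),1)/;s/s\['qpos'\]\[6\].round(2)/round(float(s['qpos'][6]),3)/" q.py
python3 -m inch '{"travel":[[0,0,0],[0,0,0],[0,0,0],[0,0,0],[0,0,0],[0,0,0],[0,0,0],[0,0,0],[0,0,0],[0,0,0]],"twist":[2,4,6,8,10,11,12,12,12,12],"fingers":[1,1,1,1,1,1,1,1,1,1]}'; python3 q.py; python3 -c "
from h import *
d=shot('wrist','w10');im=cv2.cvtColor(d['frame'],cv2.COLOR_RGB2BGR)
cv2.imwrite('pics/c10.png',cv2.resize(im[150:240,275:365],(600,600),interpolation=cv2.INTER_CUBIC))"
```

```text
clock: 11.4
eef_pos: [589.9, 252.0, 151.5]
tool_rot: [3.14, 0.001, 2.348]
force: [-0.6, -0.6, 5.9]
width: 13.4
F [-0.83  0.02  5.8 ] tau [-0.102  0.086  0.011] eef [589.9 252.1 151.5] yaw deg 134.52 w 13.3 q7 -0.042
```

View pics/c10.png

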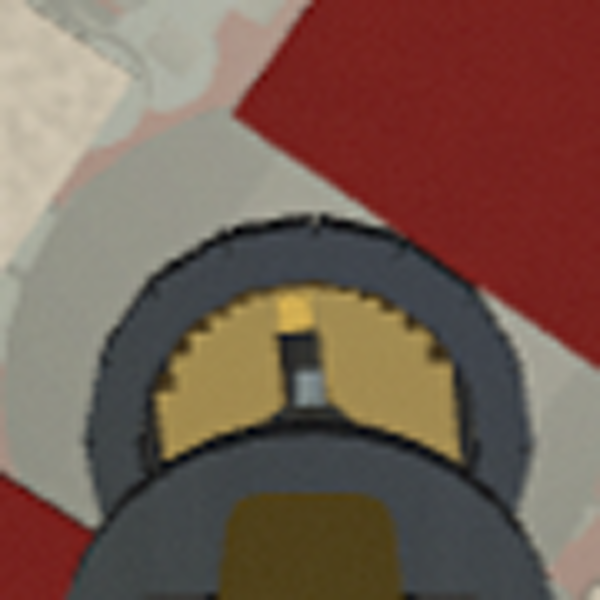

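The stud is turning with the key; the slot trails by about 6° of play. Continuing.

```bash

python3 -m inch '{"travel":[[0,0,0],[0,0,0],[0,0,0],[0,0,0],[0,0,0],[0,0,0],[0,0,0],[0,0,0],[0,0,0],[0,0,0]],"twist":[1,2,3,4,5,6,7,8,9,10],"fingers":[1,1,1,1,1,1,1,1,1,1]}'; python3 q.py
```

```text
clock: 12.43
eef_pos: [589.9, 252.0, 151.5]
tool_rot: [3.14, 0.0, 2.172]
force: [0.1, -0.2, 6.1]
width: 13.3
F [-0.36 -0.25  6.09] tau [-0.093  0.112  0.01 ] eef [589.9 252.  151.5] yaw deg 124.5 w 12.9 q7 -0.182
```

```bash

python3 -m inch '{"travel":[[0,0,0],[0,0,0],[0,0,0],[0,0,0],[0,0,0],[0,0,0],[0,0,0],[0,0,0],[0,0,0],[0,0,0]],"twist":[0.6,1.2,1.8,2.4,3,3.6,4,4,4,4],"fingers":[1,1,1,1,1,1,1,1,1,1]}'; python3 q.py
```

```text
clock: 13.42
eef_pos: [589.9, 252.0, 151.5]
tool_rot: [3.14, 0.0, 2.104]
force: [-0.9, -0.2, 6.0]
width: 13.2
F [-0.44 -0.44  6.57] tau [-0.09   0.104  0.021] eef [589.9 252.  151.5] yaw deg 120.52 w 13.4 q7 -0.237
```

```bash

python3 -m inch '{"travel":[[0,0,0],[0,0,0],[0,0,0],[0,0,0],[0,0,0],[0,0,0],[0,0,0],[0,0,0],[0,0,0],[0,0,0]],"twist":[0.6,1.2,1.8,2.4,3,3.6,4,4,4,4],"fingers":[1,1,1,1,1,1,1,1,1,1]}'; python3 q.py
```

```text
clock: 14.4
eef_pos: [589.9, 252.0, 151.5]
tool_rot: [3.14, 0.0, 2.034]
force: [0.1, -0.1, 5.8]
width: 13.6
F [0.23 0.1  6.19] tau [-0.092  0.112  0.032] eef [589.9 252.  151.5] yaw deg 116.52 w 13.5 q7 -0.292
```

```bash

python3 -m inch '{"travel":[[0,0,0],[0,0,0],[0,0,0],[0,0,0],[0,0,0],[0,0,0],[0,0,0],[0,0,0],[0,0,0],[0,0,0]],"twist":[0.6,1.2,1.8,2.4,3,3.6,4,4,4,4],"fingers":[1,1,1,1,1,1,1,1,1,1]}'; python3 q.py; python3 -c "
from h import *
d=shot('wrist','w11');im=cv2.cvtColor(d['frame'],cv2.COLOR_RGB2BGR)
cv2.imwrite('pics/c11.png',cv2.resize(im[150:240,275:365],(600,600),interpolation=cv2.INTER_CUBIC))"
```

```text
clock: 15.38
eef_pos: [589.9, 252.0, 151.5]
tool_rot: [3.14, -0.0, 1.964]
force: [0.1, 0.1, 5.5]
width: 13.1
F [-0.63 -0.38  5.73] tau [-0.065  0.098  0.05 ] eef [589.9 252.  151.5] yaw deg 112.53 w 13.3 q7 -0.347
```

View pics/c11.png

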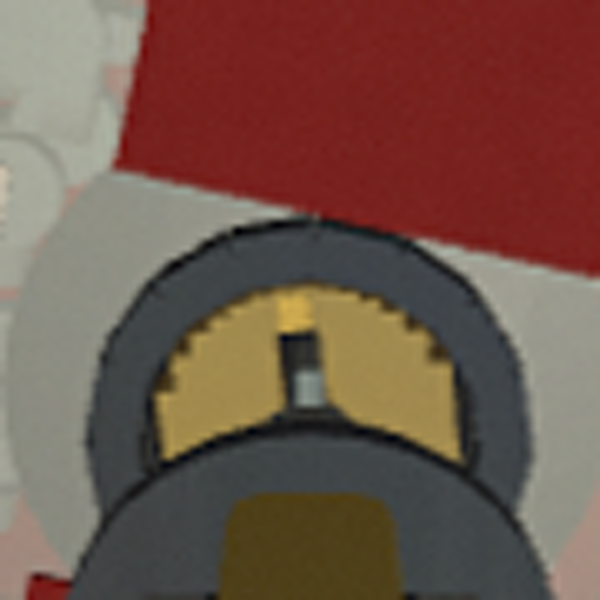

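```bash

python3 -m inch '{"travel":[[0,0,0],[0,0,0],[0,0,0],[0,0,0],[0,0,0],[0,0,0],[0,0,0],[0,0,0],[0,0,0],[0,0,0]],"twist":[0.6,1.2,1.8,2.4,3,3.6,4,4,4,4],"fingers":[1,1,1,1,1,1,1,1,1,1]}'; python3 q.py
```

```text
clock: 16.42
eef_pos: [590.0, 252.0, 151.5]
tool_rot: [3.14, -0.0, 1.894]
force: [-0.3, -0.3, 6.4]
width: 13.3
F [-0.45 -0.31  6.18] tau [-0.069  0.082  0.021] eef [590.  252.  151.5] yaw deg 108.53 w 13.5 q7 -0.402
```

```bash

python3 -m inch '{"travel":[[0,0,0],[0,0,0],[0,0,0],[0,0,0],[0,0,0],[0,0,0],[0,0,0],[0,0,0],[0,0,0],[0,0,0]],"twist":[0.6,1.2,1.8,2.4,3,3,3,3,3,3],"fingers":[1,1,1,1,1,1,1,1,1,1]}'; python3 q.py; python3 -c "
from h import *
d=shot('wrist','w12');im=cv2.cvtColor(d['frame'],cv2.COLOR_RGB2BGR)
cv2.imwrite('pics/c12.png',cv2.resize(im[150:240,275:365],(600,600),interpolation=cv2.INTER_CUBIC))"
```

```text
clock: 17.4
eef_pos: [590.0, 252.0, 151.5]
tool_rot: [3.14, -0.0, 1.842]
force: [-0.1, -0.7, 7.0]
width: 13.3
F [-0.49 -0.67  6.33] tau [-0.104  0.075  0.035] eef [590.  252.  151.5] yaw deg 105.53 w 13.2 q7 -0.443
```

View pics/c12.png

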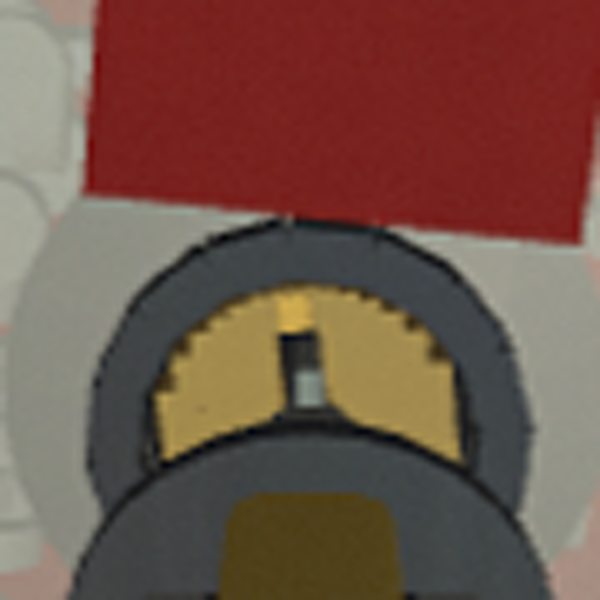

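```bash

python3 -m inch '{"travel":[[0,0,0],[0,0,0],[0,0,0],[0,0,0],[0,0,0],[0,0,0],[0,0,0],[0,0,0],[0,0,0],[0,0,0]],"twist":[0.5,1,1.5,2,2.5,3,3,3,3,3],"fingers":[1,1,1,1,1,1,1,1,1,1]}'; python3 q.py
```

```text
clock: 18.43
eef_pos: [589.9, 252.0, 151.5]
tool_rot: [3.14, -0.0, 1.789]
force: [-1.3, -0.7, 5.4]
width: 13.4
F [-0.36 -0.51  5.7 ] tau [-0.117  0.107  0.026] eef [590.  252.  151.5] yaw deg 102.53 w 13.0 q7 -0.484
```

```bash

python3 -m inch '{"travel":[[0,0,0],[0,0,0],[0,0,0],[0,0,0],[0,0,0],[0,0,0],[0,0,0],[0,0,0],[0,0,0],[0,0,0]],"twist":[0.5,1,1.5,2,2.5,3,3,3,3,3],"fingers":[1,1,1,1,1,1,1,1,1,1]}'; python3 q.py
```

```text
clock: 19.42
eef_pos: [590.0, 252.0, 151.5]
tool_rot: [3.14, -0.0, 1.737]
force: [-0.2, -0.2, 5.8]
width: 13.4
F [-0.39 -0.37  5.72] tau [-0.077  0.094  0.041] eef [590.  252.  151.5] yaw deg 99.53 w 13.2 q7 -0.525
```

```bash

python3 -m inch '{"travel":[[0,0,0],[0,0,0],[0,0,0],[0,0,0],[0,0,0],[0,0,0],[0,0,0],[0,0,0],[0,0,0],[0,0,0]],"twist":[0.5,1,1.5,2,2.5,3,3,3,3,3],"fingers":[1,1,1,1,1,1,1,1,1,1]}'; python3 q.py
```

```text
clock: 20.4
eef_pos: [589.9, 252.0, 151.5]
tool_rot: [3.14, -0.001, 1.685]
force: [0.5, -0.8, 5.8]
width: 13.3
F [-0.16 -0.01  6.05] tau [-0.104  0.102  0.043] eef [590.  252.  151.5] yaw deg 96.52 w 13.1 q7 -0.566
```

```bash

python3 -m inch '{"travel":[[0,0,0],[0,0,0],[0,0,0],[0,0,0],[0,0,0],[0,0,0],[0,0,0],[0,0,0],[0,0,0],[0,0,0]],"twist":[0.5,1,1.5,2,2.5,3,3,3,3,3],"fingers":[1,1,1,1,1,1,1,1,1,1]}'; python3 q.py
```

```text
clock: 21.38
eef_pos: [590.0, 252.0, 151.5]
tool_rot: [3.14, -0.001, 1.632]
force: [-0.5, 0.4, 7.1]
width: 13.5
F [-0.55 -0.32  6.34] tau [-0.098  0.121  0.047] eef [590.  252.  151.5] yaw deg 93.52 w 13.4 q7 -0.607
```

```bash

python3 -m inch '{"travel":[[0,0,0],[0,0,0],[0,0,0],[0,0,0],[0,0,0],[0,0,0],[0,0,0],[0,0,0],[0,0,0],[0,0,0]],"twist":[0.5,1,1.5,2,2.5,3,3,3,3,3],"fingers":[1,1,1,1,1,1,1,1,1,1]}'; python3 q.py;  python3 -c "
from h import *
d=shot('wrist','w13');im=cv2.cvtColor(d['frame'],cv2.COLOR_RGB2BGR)
cv2.imwrite('pics/c13.png',cv2.resize(im[150:240,275:365],(600,600),interpolation=cv2.INTER_CUBIC))"
```

```text
clock: 22.37
eef_pos: [590.0, 252.0, 151.5]
tool_rot: [3.14, -0.001, 1.58]
force: [-0.6, 0.2, 5.7]
width: 13.1
F [-0.3   0.03  6.04] tau [-0.08   0.104  0.024] eef [590.  252.  151.5] yaw deg 90.53 w 13.4 q7 -0.648
```

View pics/c13.png

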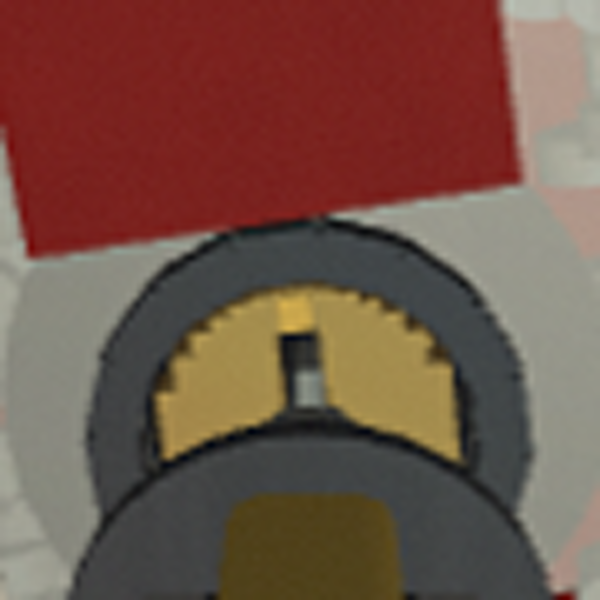

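The slot keeps the same position relative to the key, so the stud is still free at about 93°.

```bash

python3 -m inch '{"travel":[[0,0,0],[0,0,0],[0,0,0],[0,0,0],[0,0,0],[0,0,0],[0,0,0],[0,0,0],[0,0,0],[0,0,0]],"twist":[0.5,1,1.5,2,2.5,3,3,3,3,3],"fingers":[1,1,1,1,1,1,1,1,1,1]}'; python3 q.py
```

```text
clock: 23.4
eef_pos: [590.0, 252.0, 151.5]
tool_rot: [3.14, -0.001, 1.528]
force: [-0.3, -0.3, 6.2]
width: 13.1
F [-0.51 -0.3   6.45] tau [-0.098  0.085  0.049] eef [590.  252.  151.5] yaw deg 87.53 w 13.3 q7 -0.689
```

```bash

python3 -m inch '{"travel":[[0,0,0],[0,0,0],[0,0,0],[0,0,0],[0,0,0],[0,0,0],[0,0,0],[0,0,0],[0,0,0],[0,0,0]],"twist":[0.5,1,1.5,2,2.5,3,3,3,3,3],"fingers":[1,1,1,1,1,1,1,1,1,1]}'; python3 q.py
```

```text
clock: 24.38
eef_pos: [590.0, 251.9, 151.5]
tool_rot: [3.14, -0.001, 1.475]
force: [-0.1, -1.3, 6.8]
width: 13.1
F [-0.44 -0.72  5.72] tau [-0.094  0.135  0.037] eef [590.  252.  151.5] yaw deg 84.53 w 13.3 q7 -0.729
```

```bash

python3 -m inch '{"travel":[[0,0,0],[0,0,0],[0,0,0],[0,0,0],[0,0,0],[0,0,0],[0,0,0],[0,0,0],[0,0,0],[0,0,0]],"twist":[0.5,1,1.5,2,2.5,3,3,3,3,3],"fingers":[1,1,1,1,1,1,1,1,1,1]}'; python3 q.py
```

```text
clock: 25.37
eef_pos: [590.0, 252.0, 151.5]
tool_rot: [3.14, -0.001, 1.423]
force: [-0.7, -0.0, 6.1]
width: 13.5
F [-0.43  0.44  6.01] tau [-0.11   0.108  0.008] eef [590.  252.  151.5] yaw deg 81.52 w 13.4 q7 -0.77
```

```bash

python3 -m inch '{"travel":[[0,0,0],[0,0,0],[0,0,0],[0,0,0],[0,0,0],[0,0,0],[0,0,0],[0,0,0],[0,0,0],[0,0,0]],"twist":[0.5,1,1.5,2,2.5,3,3,3,3,3],"fingers":[1,1,1,1,1,1,1,1,1,1]}'; python3 q.py
```

```text
clock: 26.35
eef_pos: [590.0, 252.0, 151.5]
tool_rot: [3.14, -0.001, 1.371]
force: [-1.0, -1.1, 6.0]
width: 13.4
F [-0.65 -0.8   5.95] tau [-0.093  0.111  0.035] eef [590.  251.9 151.5] yaw deg 78.53 w 13.4 q7 -0.811
```

```bash

python3 -m inch '{"travel":[[0,0,0],[0,0,0],[0,0,0],[0,0,0],[0,0,0],[0,0,0],[0,0,0],[0,0,0],[0,0,0],[0,0,0]],"twist":[0.5,1,1.5,2,2.5,3,3,3,3,3],"fingers":[1,1,1,1,1,1,1,1,1,1]}'; python3 q.py
```

```text
clock: 27.33
eef_pos: [590.0, 252.0, 151.5]
tool_rot: [3.14, -0.001, 1.318]
force: [-0.1, -0.5, 6.6]
width: 13.5
F [-0.05 -0.34  6.15] tau [-0.104  0.074  0.056] eef [590.  252.  151.5] yaw deg 75.54 w 13.4 q7 -0.851
```

```bash

python3 -m inch '{"travel":[[0,0,0],[0,0,0],[0,0,0],[0,0,0],[0,0,0],[0,0,0],[0,0,0],[0,0,0],[0,0,0],[0,0,0]],"twist":[0.5,1,1.5,2,2.5,3,3,3,3,3],"fingers":[1,1,1,1,1,1,1,1,1,1]}'; python3 q.py;  python3 -c "
from h import *
d=shot('wrist','w14');im=cv2.cvtColor(d['frame'],cv2.COLOR_RGB2BGR)
cv2.imwrite('pics/c14.png',cv2.resize(im[150:240,275:365],(600,600),interpolation=cv2.INTER_CUBIC))"
```

```text
clock: 28.32
eef_pos: [590.1, 251.9, 151.5]
tool_rot: [3.14, -0.001, 1.267]
force: [0.2, 0.3, 6.2]
width: 13.3
F [-0.13 -0.2   5.77] tau [-0.104  0.064  0.22 ] eef [590.1 251.9 151.5] yaw deg 72.57 w 13.3 q7 -0.891
```

View pics/c14.png

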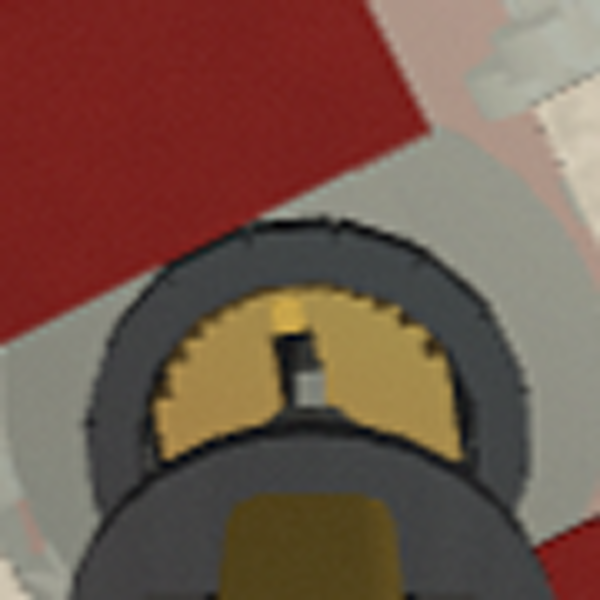

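Torque rose to 0.22 N·m and the slot now lags the blade, so this is the firm stop. I'll ease off the twist slightly, then let up.

```bash

python3 -m inch '{"travel":[[0,0,0],[0,0,0],[0,0,-0.1],[0,0,-0.2],[0,0,-0.3],[0,0,-0.4],[0,0,-0.5],[0,0,-0.6],[0,0,-0.7],[0,0,-0.7]],"twist":[-1,-2,-2,-2,-2,-2,-2,-2,-2,-2],"fingers":[1,1,1,1,1,1,1,1,1,1]}'; python3 q.py;  python3 -c "
from h import *
d=shot('wrist','w15');im=cv2.cvtColor(d['frame'],cv2.COLOR_RGB2BGR)
cv2.imwrite('pics/c15.png',cv2.resize(im[150:240,275:365],(600,600),interpolation=cv2.INTER_CUBIC))"
```

```text
clock: 29.35
eef_pos: [589.8, 251.7, 157.5]
tool_rot: [3.141, -0.001, 1.3]
force: [2.5, 0.8, -1.9]
width: 13.2
F [ 3.01  0.47 -2.2 ] tau [ 0.318 -0.963  0.095] eef [589.7 251.7 157.5] yaw deg 74.52 w 13.5 q7 -0.863
```

View pics/c15.png

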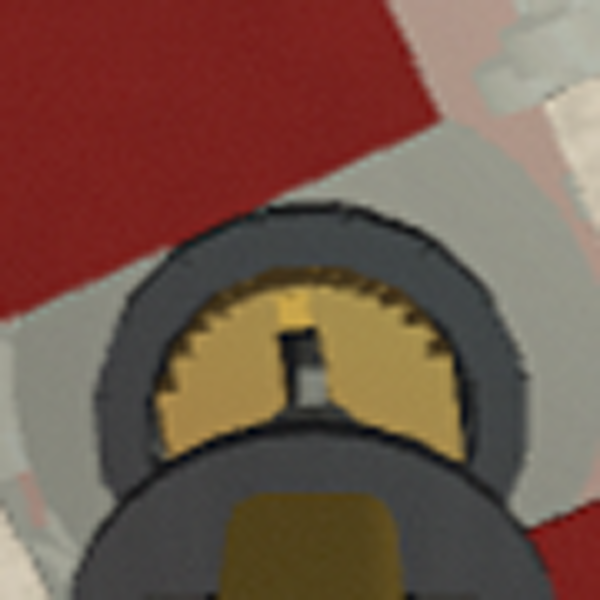

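```bash

python3 -m inch '{"travel":[[0,0,0],[0,0,0],[0,0,-0.2],[0,0,-0.4],[0,0,-0.6],[0,0,-0.8],[0,0,-1],[0,0,-1.2],[0,0,-1.4],[0,0,-1.4]],"twist":[-1,-1.5,-1.5,-1.5,-1.5,-1.5,-1.5,-1.5,-1.5,-1.5],"fingers":[1,1,1,1,1,1,1,1,1,1]}'; python3 q.py;  python3 -c "
from h import *
d=shot('wrist','w16');im=cv2.cvtColor(d['frame'],cv2.COLOR_RGB2BGR)
cv2.imwrite('pics/c16.png',cv2.resize(im[150:240,275:365],(600,600),interpolation=cv2.INTER_CUBIC))"
```

```text
clock: 30.38
eef_pos: [589.1, 251.7, 172.3]
tool_rot: [-3.141, -0.0, 1.327]
force: [-0.0, -0.0, -1.3]
width: 13.3
F [-0.2   0.28 -1.04] tau [ 0.011 -0.014  0.006] eef [589.1 251.7 172.1] yaw deg 76.01 w 13.4 q7 -0.838
```

View pics/c16.png

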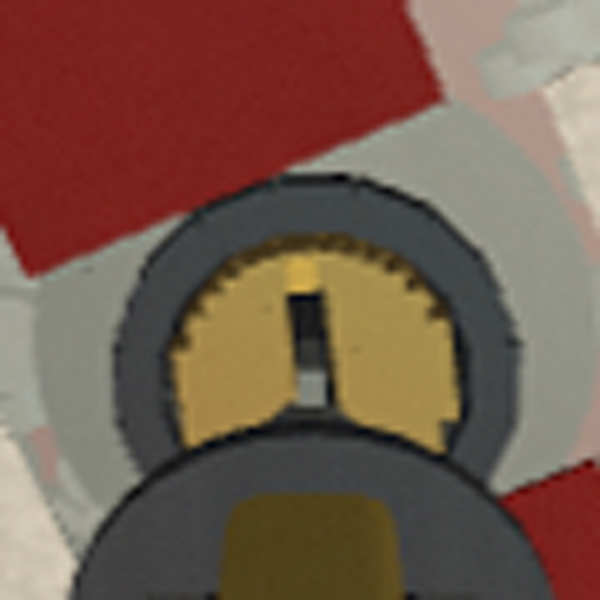

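```bash

python3 -m inch '{"travel":[[0,0,-1],[0,0,-2],[-1,0,-3],[-2,0,-4],[-3,0,-5],[-4,0,-5],[-5,0,-5],[-5,0,-5],[-5,0,-5],[-5,0,-5]],"twist":[0,0,0,0,0,0,0,0,0,0],"fingers":[1,1,1,1,1,1,1,1,1,1]}';  python3 -c "
from h import *
vision.get_image('top');d=shot('wrist','w17');im=cv2.cvtColor(d['frame'],cv2.COLOR_RGB2BGR)
need(518.5,4.5,225,3.086)
cv2.imwrite('pics/c17.png',cv2.resize(im[110:230,240:400],(800,600),interpolation=cv2.INTER_CUBIC))
d=shot('scene','s17');im=cv2.cvtColor(d['frame'],cv2.COLOR_RGB2BGR)
cv2.imwrite('pics/c18.png',cv2.resize(im[220:340,220:440],(800,436),interpolation=cv2.INTER_CUBIC))"
```

```text
clock: 31.42
eef_pos: [577.1, 203.3, 221.4]
tool_rot: [-3.141, -0.0, 1.327]
force: [0.1, 0.9, 0.0]
width: 13.2
travel cm [-20.76  -0.89  -0.37] twist deg -100.75 | q7 -0.77 t 31.52 eef [577.1 203.9 221.4] rpy [-3.141 -0.     1.328] F [ 0.1  0.6 -0.3] w 13.4
```

View pics/c17.png

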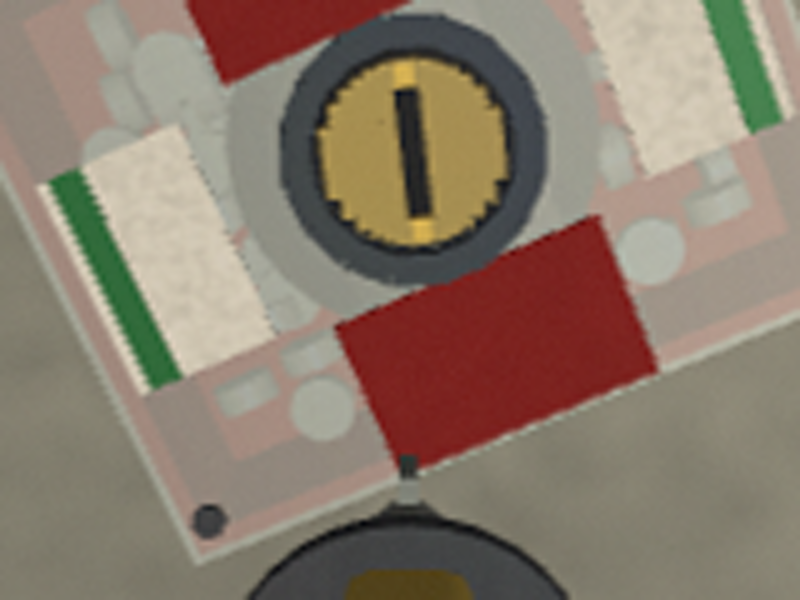

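View pics/c18.png

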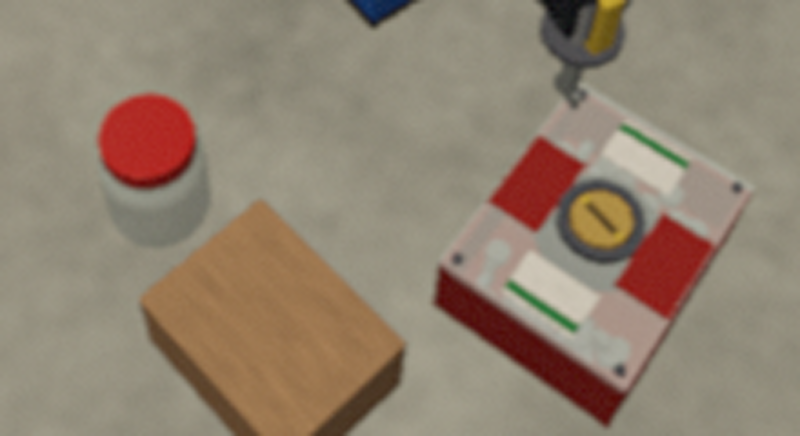

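```bash
python3 - <<'E'
from h import *
for f in ('scene0','s17'):
    d=load(f); hsv=cv2.cvtColor(d['frame'],cv2.COLOR_RGB2HSV)
    m=cv2.inRange(hsv,(15,90,90),(35,255,255))
    for n,(x0,x1,y0,y1) in {'open':(365,405,262,298),'done':(247,273,144,168)}.items():
        mm=np.zeros_like(m); mm[y0:y1,x0:x1]=m[y0:y1,x0:x1]
        ys,xs=np.nonzero(mm); print(f,n,xs.min(),xs.max(),ys.min(),ys.max(),xs.mean().round(2),ys.mean().round(2),len(xs))
d=load('s17');a,b=proj(d,[589.3,253.3,72]),proj(d,[589.3,253.3,66]);print(a,b)
im=[cv2.resize(load(f)['frame'][255:305,360:410],(400,400),interpolation=cv2.INTER_CUBIC) for f in('scene0','s17')]
cv2.imwrite('pics/c19.png',cv2.cvtColor(np.hstack(im),cv2.COLOR_RGB2BGR))
E
```

```text
scene0 open 377 394 271 287 385.24 279.15 240
scene0 done 253 266 151 160 259.16 155.68 109
s17 open 376 394 272 288 384.87 279.83 241
s17 done 253 265 151 160 259.03 155.68 107
[385.4093529  278.41271873] [384.93438997 279.7638338 ]
```

View pics/c19.png

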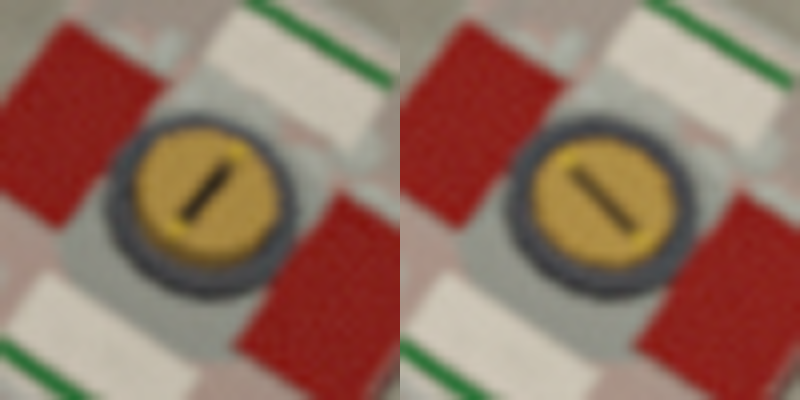

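The scene crops show the stud head now sitting flush in its ring, where it stood proud before, and the slot is turned. Next I'll return the key.

```bash

python3 -m inch '{"travel":[[-2,-0.1,-0.3],[-4,-0.2,-0.3],[-6,-0.3,-0.3],[-8,-0.4,-0.3],[-10,-0.5,-0.3],[-12,-0.5,-0.3],[-14,-0.6,-0.3],[-16,-0.7,-0.3],[-18.5,-0.8,-0.3],[-20.7,-0.85,-0.3]],"twist":[-7,-14,-21,-28,-35,-42,-49,-56,-63,-70],"fingers":[1,1,1,1,1,1,1,1,1,1]}'; python3 -c "
from h import *
need(518.8,4.8,200,3.086)"
```

```text
clock: 32.4
eef_pos: [518.7, 3.5, 224.7]
tool_rot: [-3.141, -0.0, 2.555]
force: [0.5, -0.0, -1.3]
width: 13.5
travel cm [0.06 0.11 2.47] twist deg -30.41 | q7 0.53 t 32.4 eef [518.7   3.5 224.7] rpy [-3.141 -0.     2.555] F [ 0.5 -0.  -1.3] w 13.5
```

```bash

python3 -m inch '{"travel":[[0,0,0],[0,0,0],[0,0,0],[0,0,1],[0,0,2.5],[0,0,2.5],[0,0,2.5],[0,0,2.5],[0,0,2.5],[0,0,2.5]],"twist":[-7,-14,-21,-28,-30.5,-30.5,-30.5,-30.5,-30.5,-30.5],"fingers":[1,1,1,1,1,1,1,1,1,1]}'; python3 -c "
from h import *
d=shot('wrist','w20');im=cv2.cvtColor(d['frame'],cv2.COLOR_RGB2BGR)
need(518.8,4.8,112,3.086)
cv2.imwrite('pics/c20.png',cv2.resize(im[130:250,260:380],(600,600),interpolation=cv2.INTER_CUBIC))"
```

```text
clock: 33.23
eef_pos: [519.5, 4.5, 200.5]
tool_rot: [-3.142, 0.001, 3.08]
force: [0.5, -0.3, -0.3]
width: 13.1
travel cm [0.07 0.03 8.84] twist deg -0.32 | q7 0.92 t 33.28 eef [519.4   4.5 200.4] rpy [-3.141e+00  1.000e-03  3.080e+00] F [-0.8  0.6 -0.8] w 13.7
```

View pics/c20.png

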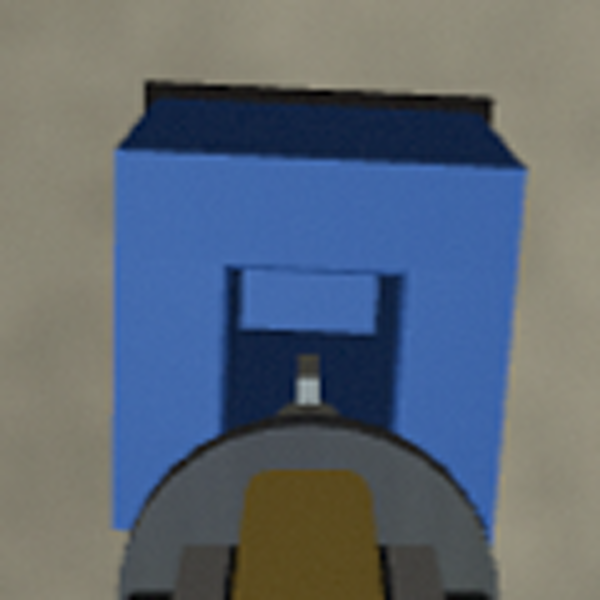

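The blade at (308,370) in the crop is centred over the hole (225–405). Lowering.

```bash

python3 -m inch '{"travel":[[0,0,1],[0,0,2.2],[0,0,3.5],[0,0,4.8],[0,0,6],[0,0,7.2],[0,0,8],[0,0,8.4],[0,0,8.7],[0,0,8.8]],"twist":[0,0,0,0,0,0,0,0,0,0],"fingers":[1,1,1,1,1,1,1,1,1,1]}'; python3 q.py
```

```text
clock: 34.12
eef_pos: [519.0, 4.4, 111.6]
tool_rot: [3.142, -0.0, 3.081]
force: [0.6, -1.1, -0.2]
width: 13.5
F [-0.06 -0.22 -0.43] tau [0.022 0.003 0.014] eef [519.1   4.4 111.8] yaw deg 176.52 w 13.3 q7 0.801
```

Down another 1 mm, then release gently and rise.

```bash

python3 -m inch '{"travel":[[0,0,0.05],[0,0,0.1],[0,0,0.1],[0,0,0.1],[0,0,0.1],[0,0,0.1],[0,0,0.1],[0,0,0.1],[0,0,0.1],[0,0,0.1]],"twist":[0,0,0,0,0,0,0,0,0,0],"fingers":[1,1,1,1.6,2.2,3,4,5,5,5]}'; python3 -c "
from h import *
d=shot('wrist','w21');need(519,4.4,230,3.08)"
```

```text
clock: 35.1
eef_pos: [519.0, 4.3, 110.8]
tool_rot: [3.142, 0.0, 3.081]
force: [-0.3, 0.0, 0.3]
width: 49.9
travel cm [ 0.000e+00  1.000e-02 -1.192e+01] twist deg 0.04 | q7 0.8 t 35.15 eef [519.1   4.3 110.8] rpy [3.142 0.    3.081] F [0.2 0.  0.7] w 50.2
```

View pics/w21.png

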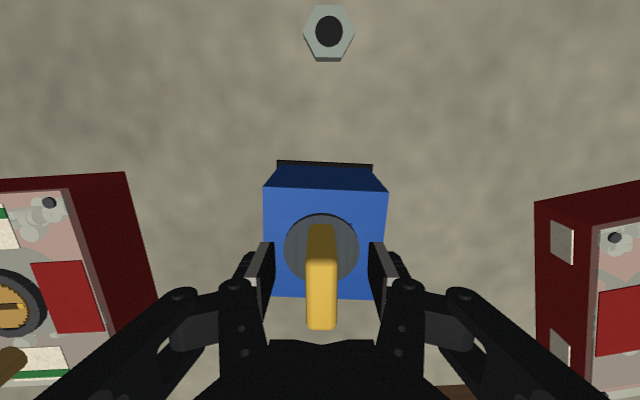

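The key is released and upright at (322,270), clear of both pads. Retreating straight up.

```bash

python3 -m inch '{"travel":[[0,0,-0.5],[0,0,-2],[0,0,-4],[0,0,-6],[0,0,-8],[0,0,-10],[0,0,-12],[0,0,-13],[0,0,-14],[0,0,-14]],"twist":[0,0,0,0,0,0,0,0,0,0],"fingers":[5,5,5,5,5,5,5,5,5,5]}'; python3 -c "
from h import *
d=shot('wrist','w22');need(519,4.4,230,3.08);e=shot('scene','s22')
cv2.imwrite('pics/c22.png',cv2.resize(cv2.cvtColor(e['frame'],cv2.COLOR_RGB2BGR)[130:330,140:440],(800,533),interpolation=cv2.INTER_CUBIC))"
```

```text
clock: 35.98
eef_pos: [519.8, 4.4, 252.4]
tool_rot: [3.142, 0.003, 3.081]
force: [-0.0, 0.1, -0.1]
width: 50.4
travel cm [0.03 0.02 2.12] twist deg 0.03 | q7 0.99 t 36.03 eef [519.2   4.2 251.2] rpy [-3.141e+00  1.000e-03  3.080e+00] F [ 0.8 -0.3 -0.8] w 49.9
```

View pics/w22.png

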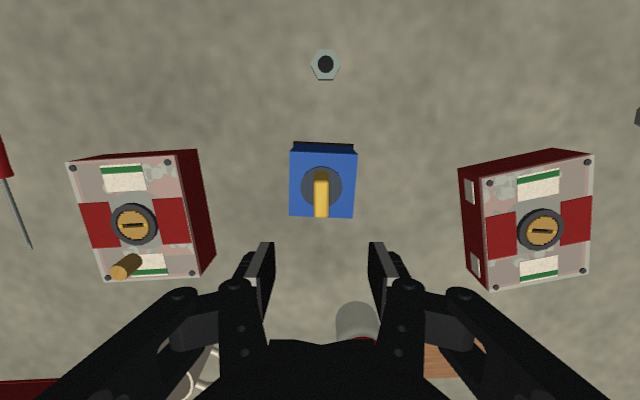

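View pics/c22.png

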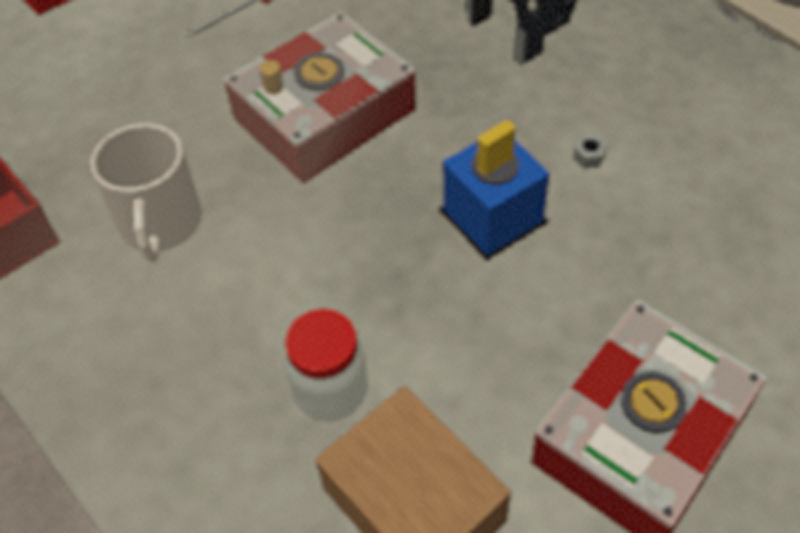

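The pictures show the stud flush with its slot turned, the key upright and seated in its stand, and nothing else disturbed. Handing in.

```bash
python3 -c "
from h import *
print(ctrl.finish_job())"
```

```text
the job is handed in; nothing more can be done
None
```

The stud on bin_open is down in its catch and flush with its ring, and the key is back in its stand. I handed the job in at about 36 s of the 72 s allowed; the hand-in reports no verdict.

**What I did**
- I took the key from its stand and set the blade in the slot by wrist-camera alignment.
- I pressed the stud about 11 mm with roughly 6–7 N.
- I turned it clockwise in small steps to the firm stop, about 107–110° from the bin's x axis by my estimate. The torque there read 0.22 N·m.
- I eased the twist off by 2°, let the stud rise, and put the key back.

**Last checks**
- **Stud:** the before and after scene crops show the head proud at first and concentric and flush with its ring now, with the slot turned.
- **Key:** it stands upright with its collar on the stand, the fingers clear and the measured force near zero.
- **Bystanders:** the ones in view (bin_done's sleeve, nut, mug, jar, carton) look where they were, judged by eye only. The bolt and screwdriver were only partly in the last views.

**Disagreements and limits**
- The estimates of pressed depth differed: about 9.5 mm from the image, about 10 mm from the tool height and about 12 mm from the force. I pressed 1.5 mm further to be safe.
- As the stud let up, the blade rubbed sideways with about 3 N. That went to zero once I eased the twist by another 1.5°.
- The flushness comes from pictures only, good to roughly 1–2 mm.

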